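# Wake the bike lights in order

### The arm

A 6-joint arm with a two-finger parallel gripper is mounted at the origin on the work surface. World frame = base frame: x ahead of the robot, y to its left, z up, the work surface at z = 0. Lengths are in m, angles in rad, forces in N, time in s.
With the tool pointing down it reaches from about 0.4 to 0.825 m from the base axis. Payload 7 kg.
Tool frame: the origin (TCP) lies at the very end of the fingers, on their centre line; the grasp point (between the pads) lies 19 mm behind it; z points along the fingers, y is the direction in which the jaws open and shut (so a half turn about z gives the same grasp; the last joint's range is limited). The gripper opens to 88 mm and grips with 3 to 60 N. Pads are 19 mm wide; open, the fingers measure 130 mm over their backs; the gripper's body (78 mm by 193 mm) begins 47 mm behind the grasp point.
Start: joints at [1.6, 0.359, 0.012, 0, -1.224, -0.288], TCP at [0.173, 0.652, 0.202] pointing down, gripper open.
Joint ranges: [-3.07, 3.07], [-1.43, 2.12], [-1.02, 1.25], [-3.03, 1.67], [-3.05, -0], [-3.03, 3.03]. Speed limits (rad/s): [2.39, 2.39, 3.01, 3.14, 3.14, 3.14].

### API

Orientations are given as a unit quaternion [x, y, z, w].
In Python, from rig import manip, imaging, workorder gives the robot as it stands.
- The arm moves only by the tool carry_out, never from a script. Its argument "targets" is a list of rows, each an object with "dp": the shift along the tool's x, y, z in cm, a list of three; "roll": the turn about the tool's z in rad. In form: [{"dp": [dx, dy, dz], "roll": roll}, ...]. A call has exactly 5 rows; each row is the pose to reach, as a shift and turn from the pose commanded when the call began, along the tool's axes at that moment; what a row does not reach only later rows make up. A row lasts 1/12 s, in which the tool goes at most 41.7 mm and 7.16 degrees, less where a joint would pass 70% of its speed; a pose out of reach is approached as far as the arm can. A call with a gripper value outside its range is refused whole. "fingers" is the finger opening in cm, from 0 to 8.76, set as the call begins (left out, the last holds). The fingers move at their own pace and stop on an object; "newtons" is the grip in N (left out, the last holds). Time passes only in rows, so rows that repeat a pose let the fingers close, or fill a call up. It gives the time, the measured TCP pose, the force and the opening at its end, in the units of the state.
- manip.sense(): the state, without advancing time (a new reading comes with each control period).
- imaging.snapshot(name): name is "side" or "top" or "wrist"; returns the picture (400x640x3 uint8, red, green, blue); there is no depth.
- imaging.calibration(name): a dict with "intrinsics" (3x3 intrinsics, pixels), "origin" and "attitude" of the camera in the world. Camera axes: x right, y up, looking along -z (the intrinsics and any distortion apply to the point x, -y, -z); pixel columns grow to the right and rows downward; lengths in m; the calibration is good to about 2 mm. A picture is of the moment at which its call begins: read the wrist's pose just before it. calibration takes no time and is no camera call; for the wrist camera it gives the pose at the moment of the call.
- workorder.job_done(): hands the job in, once; it reports no verdict.
The state is a dict: "time_s": time; "joint_positions": joint angles; "qd": joint speeds; "joint_torque": joint torques, N m; "eef_pos": TCP position; "eef_rot": TCP orientation; "contact_force": force on the tool from outside, world axes, zero at the start; "torque": the same for the moment, N m; "gripper_width": finger opening in m.
Only numpy, scipy, OpenCV 4.12 (cv2) and the standard library are available. Lean on these libraries where they do the work, as an engineer would, in place of code of your own. Each camera call takes 0.05 s, during which the arm holds its last target. There are 200 camera calls.

### The job

Switch on the bike lights for the night ride so that they link up in the right order: with the shut fingertips lightly press down the cap of the long bar light until it has gone well down (it stays there), then that of the big round light, then that of the small round light. Leave the square light off, do not pick up or shove any of the lights, and leave everything else where it lies.

Things in the scene. Friction and masses are not known exactly. Their poses are not given: they have to be found in the camera images.
- bar_light: the long bar light, loose on the shelf: grey body 36 x 110 x 28 mm high (long along its own y), with a press cap in the middle of its top; weighs about 0.15 to 0.35 kg. Origin: centre of its underside; z up.
- bar_top (a point): centre of the top face of the bar light's cap, a white oblong 22 x 70 mm, standing 16 mm proud of the body's top; 44 mm above the shelf when not pressed. It goes down with the cap. This top face is soft: it gives about 0.5 mm per N (5 mm at most) and springs back when let go.
- bar_cap (a joint): how far the bar light's cap is pressed down (m): 0 at the start (off), 0.006 at the stop. It moves against about 3 N of friction and stays where it is left, without springing back; the light is on from 0.004. As the soft top gives about 1.5 mm first, the finger goes down 6 to 10 mm in all. Above 20 N the press is too hard.
- big_light: the big round light, loose: grey round body 76 mm across, 34 mm high, with a press cap in the middle of its top; weighs about 0.15 to 0.35 kg. Origin: centre of its underside; z up.
- big_top (a point): centre of the top face of the big light's cap, a white disc 46 mm across, standing 16 mm proud of the body's top; 50 mm above the shelf when not pressed. It goes down with the cap. This top face is soft: it gives about 0.5 mm per N (5 mm at most) and springs back when let go.
- big_cap (a joint): how far the big light's cap is pressed down (m): 0 at the start (off), 0.006 at the stop. It moves against about 3 N of friction and stays where it is left, without springing back; the light is on from 0.004. As the soft top gives about 1.5 mm first, the finger goes down 6 to 10 mm in all. Above 20 N the press is too hard.
- small_light: the small round light, loose: grey round body 52 mm across, 28 mm high, with a press cap in the middle of its top; weighs about 0.15 to 0.35 kg. Origin: centre of its underside; z up.
- small_top (a point): centre of the top face of the small light's cap, a white disc 26 mm across, standing 16 mm proud of the body's top; 44 mm above the shelf when not pressed. It goes down with the cap. This top face is soft: it gives about 0.5 mm per N (5 mm at most) and springs back when let go.
- small_cap (a joint): how far the small light's cap is pressed down (m): 0 at the start (off), 0.006 at the stop. It moves against about 3 N of friction and stays where it is left, without springing back; the light is on from 0.004. As the soft top gives about 1.5 mm first, the finger goes down 6 to 10 mm in all. Above 20 N the press is too hard.
- square_light: the square light, loose, to be left off: grey body 56 x 56 x 30 mm high, with a press cap in the middle of its top; weighs about 0.15 to 0.35 kg. Origin: centre of its underside; z up.
- square_top (a point): centre of the top face of the square light's cap, a white square 30 x 30 mm, standing 16 mm proud of the body's top; 46 mm above the shelf when not pressed. It goes down with the cap. This top face is soft: it gives about 0.5 mm per N (5 mm at most) and springs back when let go.
- square_cap (a joint): how far the square light's cap is pressed down (m): 0 at the start (off), 0.006 at the stop. It moves against about 3 N of friction and stays where it is left, without springing back; the light is on from 0.004. As the soft top gives about 1.5 mm first, the finger goes down 6 to 10 mm in all. Above 20 N the press is too hard.
- multitool: bystander: red and steel folding multitool, 28 x 92 x 22 mm high. Origin: under its middle.
- spoke_key: bystander: flat steel spoke key, 64 x 34 x 7 mm high. Origin: under its middle.
- bell: bystander: bright metal bicycle bell, 52 mm across, 39 mm high. Origin: under its middle.
- patch_tin: bystander: small metal tin, 45 x 62 x 18 mm high. Origin: under its middle.
- bottle: bystander: clear drinking bottle with black cap, 72 mm across, 190 mm high, standing at the left. Origin: under its middle.
- pump: bystander: hand pump, 300 mm long (along its own y), 28 mm thick, lying at the right, pointing about away from the robot. Origin: under its middle.
- drawer_front (a point): a fixed bystander: middle of the front face (towards the robot), 55 mm up, of a green plastic unit of little drawers, 140 deep x 250 wide (about along y) x 110 mm high, along the far edge.
Things that resemble listed ones, but are neither listed nor needed, are in the scene too. Leave any orange or turquoise look-alike of the big_light alone.

How it is judged:
On the way, in this order (a step that is already met when the one before it is completed fails the run):
1. the cap of the long bar light is pressed at least 4 mm down (value of joint bar_cap above 0.004 m), for 0.1 s.
2. the cap of the big round light is pressed at least 4 mm down (value of joint big_cap above 0.004 m), for 0.1 s.
3. the cap of the small round light is pressed at least 4 mm down (value of joint small_cap above 0.004 m), for 0.1 s.
At the end, for the whole second after the job is handed in: The caps of the bar, big round and small round lights are at least 4 mm down, the square light's cap less than 2 mm; all four lights stand upright and at rest on the shelf within 20 mm of where they stood (value of joint each of bar_cap, big_cap, small_cap above 0.004 m and value of joint square_cap below 0.002 m and distance of each of bar_light, big_light, small_light, square_light from where it was at the start of the episode below 0.02 m and angle between each of bar_light, big_light, small_light, square_light's own z axis and vertical below 0.1 rad and linear speed of each of bar_light, big_light, small_light, square_light below 0.02 m/s); the robot touches nothing.
It fails at once if a light is pressed (2 mm) out of order: the big round one before the bar light is on, or the small round one before the big round one is on ((value of joint big_cap above 0.002 m and value of joint bar_cap below 0.004 m) or (value of joint small_cap above 0.002 m and value of joint big_cap below 0.004 m)).
It fails at once if the square light is pressed (2 mm) (value of joint square_cap above 0.002 m).
It fails at once if a light is touched with more than 20 N (contact force between the fingers and bar_light above 20 N or contact force between the fingers and big_light above 20 N or contact force between the fingers and small_light above 20 N or contact force between the fingers and square_light above 20 N).
It fails at once if a light is lifted more than 10 mm or shoved more than 20 mm (height (world z) of any of bar_light, big_light, small_light, square_light above 0.01 m or distance of any of bar_light, big_light, small_light, square_light from where it was at the start of the episode above 0.02 m).
It fails at once if a bystander is moved more than 15 mm, or pushed with more than 10 N (distance of any of multitool, spoke_key, bell, patch_tin, bottle, pump from where it was at the start of the episode above 0.015 m or contact force between the fingers and multitool above 10 N or contact force between the fingers and spoke_key above 10 N or contact force between the fingers and bell above 10 N or contact force between the fingers and patch_tin above 10 N or contact force between the fingers and bottle above 10 N or contact force between the fingers and pump above 10 N).
It also fails if it takes over 45 s, if anything falls off the work surface, if the arm or the gripper's body presses on something with over 40 N, if the wrist force passes 120 N, or if a joint passes its speed limit or range.

## Working session

There is one attempt and no reset: what is moved stays moved. The work goes in short steps, Python scripts to look and compute and a tool call to move; the robot and the scene stay as the last step left them, time stands still between calls to the robot, and variables do not carry over. Pictures are saved under pics/ and viewed, about 8 in all and at most 12, crops included, and the job is handed in when it is done.

Besides the shell and the picture viewer there is one more tool, called after ">>>" as a command line: name --argument value ..., lists and objects as JSON in quotes. carry_out: Moves the arm, as the interface text tells. Its arguments: {"type":"object","properties":{"targets":{"type":"array"},"fingers":{"type":"number"},"newtons":{"type":"number"}},"required":["targets"]}

```bash
mkdir -p pics && python3 - <<'E'
from rig import manip, imaging
import cv2
print(manip.sense())
for n in("top","side"):
    c=imaging.calibration(n);print(n,c)
    cv2.imwrite(f"pics/{n}0.png",imaging.snapshot(n)[:,:,::-1])
E
```

```text
{'time_s': 0.0, 'joint_positions': array([ 1.60008849e+00,  3.59351649e-01,  1.10614041e-02, -3.90053823e-04,
       -1.22411522e+00, -2.88126410e-01]), 'qd': array([-0.00010376,  0.00104681, -0.0012737 , -0.00049451, -0.00059127,
        0.00107333]), 'joint_torque': array([-2.26601669e-04, -5.82713056e+01,  2.93053490e+01,  6.99742064e+00,
        6.96349656e-03, -1.38752503e-04]), 'eef_pos': array([0.17263103, 0.65199052, 0.20153944]), 'eef_rot': array([ 9.91628375e-01, -1.29121975e-01, -5.39087962e-05,  8.23437596e-04]), 'contact_force': array([ 0.42443785, -0.19687013,  0.47805287]), 'torque': array([ 0.02790633, -0.03044099, -0.02653512]), 'gripper_width': 0.08778189862855731}
top {'intrinsics': array([[404.01396237,   0.        , 322.43511193],
       [  0.        , 404.01396237, 197.71682091],
       [  0.        ,   0.        ,   1.        ]]), 'origin': array([0.5642037 , 0.03793082, 1.13830068]), 'attitude': array([ 0.01453785, -0.01434043, -0.70414001,  0.70976746])}
side {'intrinsics': array([[495.20299571,   0.        , 317.11372614],
       [  0.        , 495.20299571, 194.75714455],
       [  0.        ,   0.        ,   1.        ]]), 'origin': array([ 0.12479208, -1.0236074 ,  0.70104162]), 'attitude': array([ 0.49920531, -0.12096845, -0.17877137,  0.83916714])}
```

View pics/top0.png

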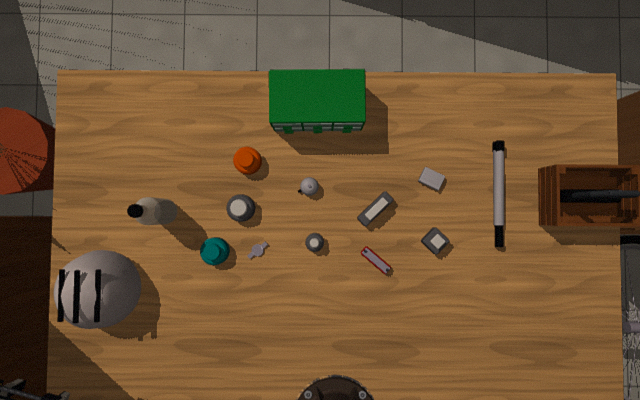

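View pics/side0.png

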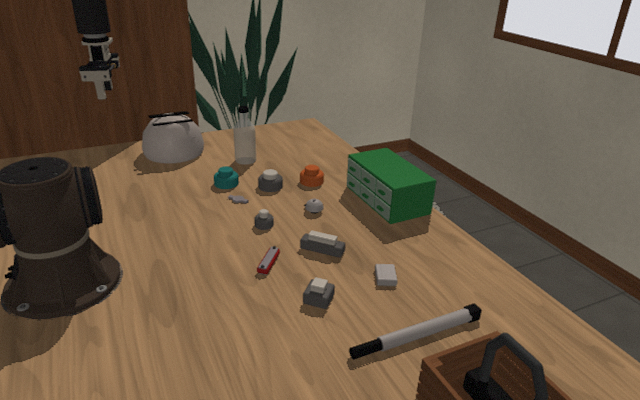

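Candidates in the top view:
- Bar light: grey body with a white oblong cap at (376,209).
- Big round light: grey with a white disc at (240,208). The orange (247,160) and turquoise (215,251) ones are the look-alikes to leave alone.
- Small round light: grey with a white disc at (315,243). The similar object at (309,187) is the bell.
- Square light: (435,241).

Next I'll measure the caps and confirm them in one enlarged crop.

```bash
cat > h.py <<'E'
import numpy as np, cv2
from scipy.spatial.transform import Rotation as R
def ray(c,px,z):
    K=c["intrinsics"];d=np.linalg.inv(K)@[px[0],px[1],1.]
    d=R.from_quat(c["attitude"]).apply([d[0],-d[1],-d[2]]);o=c["origin"]
    return o+d*(z-o[2])/d[2]
def proj(c,p):
    q=R.from_quat(c["attitude"]).inv().apply(np.array(p)-c["origin"])
    v=c["intrinsics"]@[q[0],-q[1],-q[2]];return v[:2]/v[2]
def cap(img,px,r,thr=None):
    x,y=map(int,px);x0,y0=max(x-r,0),max(y-r,0);g=img[y0:y+r,x0:x+r]
    hsv=cv2.cvtColor(g,cv2.COLOR_RGB2HSV)
    m=((hsv[...,1]<60)&(hsv[...,2]>(thr or 140))).astype(np.uint8)
    n,l,s,ce=cv2.connectedComponentsWithStats(m)
    i=min(range(1,n),key=lambda i:np.hypot(*(ce[i]-[x-x0,y-y0]))-0.05*s[i,4])
    mm=(l==i).astype(np.uint8);rc=cv2.minAreaRect(cv2.findNonZero(mm))
    return ce[i]+[x0,y0],s[i,4],rc[1:]
E
python3 - <<'E'
from h import *
from rig import imaging
t=cv2.imread("pics/top0.png")[:,:,::-1].copy();s=cv2.imread("pics/side0.png")[:,:,::-1].copy()
ct,cs=imaging.calibration("top"),imaging.calibration("side")
for n,a,b,z in[("bar",(376,209),(322,238),.044),("big",(239,208),(270,175),.05),("small",(315,243),(263,214),.044),("square",(437,241),(318,286),.046)]:
    c,ar,rc=cap(t,a,16);p=ray(ct,c,z)
    c2,ar2,_=cap(s,b,14); print(n,c,ar,rc,p.round(4),"side",c2,ar2,ray(cs,c2,z).round(4))
cv2.imwrite("pics/crop.png",cv2.resize(t[140:290,190:460],None,fx=2.9,fy=2.9,interpolation=cv2.INTER_CUBIC)[:,:,::-1])
E
```

```text
bar [375.97340426 208.10638298] 188 ((7.071067810058594, 24.041629791259766), 45.0) [ 0.5819 -0.1068  0.044 ] side [322.62280702 234.85964912] 114 [ 0.5807 -0.1114  0.044 ]
big [237.59139785 207.12365591] 186 ((14.0, 15.0), 90.0) [0.5815 0.2667 0.05  ] side [269.89230769 171.70769231] 65 [0.5803 0.2601 0.05  ]
small [313.5 242.5] 52 ((7.0, 7.0), 90.0) [0.4878 0.0616 0.044 ] side [263.33333333 210.62962963] 27 [0.4868 0.0552 0.044 ]
square [437.26666667 240.73333333] 105 ((9.899494171142578, 9.192387580871582), 45.0) [ 0.4953 -0.2719  0.046 ] side [319.06481481 282.08333333] 108 [ 0.4937 -0.2766  0.046 ]
```

View pics/crop.png

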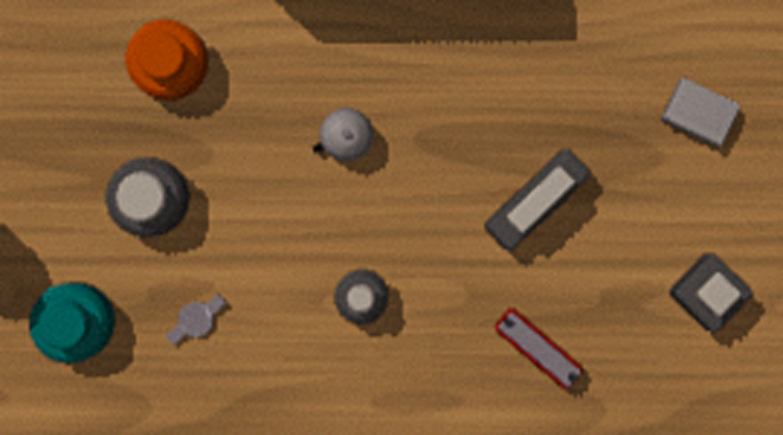

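The crop confirms the identities. The bar cap is near (0.581,-0.108), the big cap near (0.581,0.265) and the small cap near (0.487,0.060). I'll shut the fingers and head for the bar.

>>> carry_out --targets '[{"dp": [2.6, 2.8, -1], "roll": -0.05}, {"dp": [5.2, 5.6, -2], "roll": -0.1}, {"dp": [7.8, 8.4, -3], "roll": -0.15}, {"dp": [10.4, 11.2, -4], "roll": -0.2}, {"dp": [13, 14, -4], "roll": -0.259}]' --fingers 0 --newtons 10

```text
time_s: 0.52
eef_pos: [0.2635, 0.483, 0.2441]
eef_rot: [1.0, 0.002, 0.001, -0.001]
contact_force: [1.3, 0.9, 0.1]
gripper_width: 0.0597
```

>>> carry_out --targets '[{"dp": [1.9, 3.6, 0], "roll": 0}, {"dp": [3.8, 7.2, 0], "roll": 0}, {"dp": [5.7, 10.8, 0], "roll": 0}, {"dp": [7.6, 14.4, 0], "roll": 0}, {"dp": [9.5, 18, 0], "roll": 0}]'

```text
time_s: 0.93
eef_pos: [0.3579, 0.3019, 0.2424]
eef_rot: [1.0, 0.0, -0.0, -0.0]
contact_force: [1.3, 0.2, 0.1]
gripper_width: 0.0265
```

>>> carry_out --targets '[{"dp": [1.9, 3.6, 0], "roll": 0}, {"dp": [3.8, 7.2, 0], "roll": 0}, {"dp": [5.7, 10.8, 0], "roll": 0}, {"dp": [7.6, 14.4, 0], "roll": 0}, {"dp": [9.5, 18, 0], "roll": 0}]'

```text
time_s: 1.35
eef_pos: [0.4529, 0.122, 0.2426]
eef_rot: [1.0, 0.0, 0.0, -0.0]
contact_force: [1.7, 0.7, -0.5]
gripper_width: 0.001
```

>>> carry_out --targets '[{"dp": [2, 3.5, 0.5], "roll": 0}, {"dp": [4, 7, 1], "roll": 0}, {"dp": [5, 10.5, 2], "roll": 0}, {"dp": [6, 14, 3], "roll": 0}, {"dp": [7, 17.4, 4], "roll": 0}]'

```text
time_s: 1.77
eef_pos: [0.5227, -0.0521, 0.2018]
eef_rot: [1.0, -0.0, -0.0, -0.0]
contact_force: [0.1, 0.8, 0.1]
gripper_width: 0.0004
```

```bash
python3 - <<'E'
from h import *
from rig import imaging,manip
c=imaging.calibration("wrist");im=imaging.snapshot("wrist");print(c["origin"],c["attitude"],manip.sense()["eef_pos"])
cv2.imwrite("pics/w1.png",im[:,:,::-1])
for n,p in[("bar",(.5815,-.108,.044)),("small",(.4875,.0595,.044)),("sq",(.4945,-.273,.046)),("tcp",manip.sense()["eef_pos"])]: print(n,proj(c,p))
E
```

```text
[ 0.59236987 -0.05220531  0.38329563] [-0.09144668  0.09167297 -0.70083452  0.70147312] [ 0.52253663 -0.056257    0.19936374]
bar [380.77076638 116.05002909]
small [214.16300416 209.49918893]
sq [539.18408443 203.82002334]
tcp [329.68538351 231.45658035]
```

View pics/w1.png

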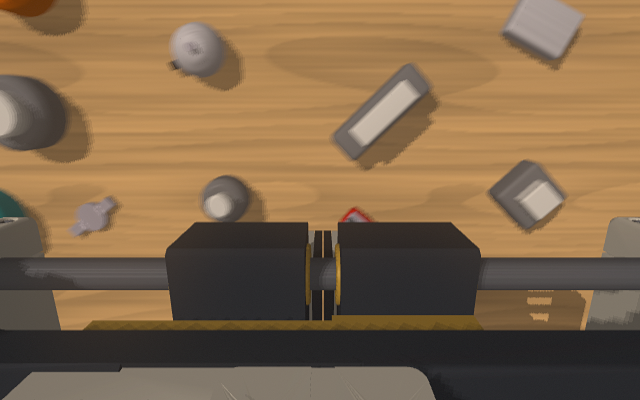

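The wrist view shows the bar cap at about (386,108), the small cap at (217,205) and the square at (540,200). I'll measure the caps from here.

```bash
python3 - <<'E'
from h import *
from rig import imaging,manip
import time
s=manip.sense();c=imaging.calibration("wrist");im=imaging.snapshot("wrist");print(s["eef_pos"],s["contact_force"],c["origin"])
for n,p,z in[("bar",(386,108),.044),("small",(217,205),.044),("sq",(540,200),.046)]:
    q,a,rc=cap(im,p,55 if n=="bar" else 28,165); print(n,q,a,rc,ray(c,q,z).round(4))
E
```

```text
[ 0.52253663 -0.056257    0.19936374] [ 2.21112118 -3.09575638 -1.21415761] [ 0.59285264 -0.05621208  0.38059126]
bar [376.1155034  112.83817171] 1619 ((21.991737365722656, 74.31181335449219), 45.85509490966797) [ 0.5837 -0.1076  0.044 ]
small [208.48041775 206.73890339] 383 ((22.235374450683594, 20.716861724853516), 77.47119140625) [0.4907 0.0599 0.044 ]
sq [535.22277847 201.03128911] 799 ((26.790912628173828, 30.153335571289062), 49.398704528808594) [ 0.4968 -0.2716  0.046 ]
```

Both views agree, so the bar cap is at (0.5835,-0.1075). Next I'll move over it and go down to z≈0.06.

>>> carry_out --targets '[{"dp": [2, 1.7, 1], "roll": 0}, {"dp": [4, 3.4, 3], "roll": 0}, {"dp": [6.1, 5.1, 6], "roll": 0}, {"dp": [6.1, 5.1, 9], "roll": 0}, {"dp": [6.1, 5.1, 12], "roll": 0}]'

```text
time_s: 2.28
eef_pos: [0.5843, -0.1016, 0.0808]
eef_rot: [1.0, -0.001, -0.0, -0.0]
contact_force: [-1.0, 1.2, -0.6]
gripper_width: 0.0004
```

>>> carry_out --targets '[{"dp": [0, 0, 1], "roll": 0}, {"dp": [0, 0, 2], "roll": 0}, {"dp": [0, 0, 2], "roll": 0}, {"dp": [0, 0, 2], "roll": 0}, {"dp": [0, 0, 2], "roll": 0}]'

```text
time_s: 2.7
eef_pos: [0.585, -0.1006, 0.0644]
eef_rot: [1.0, 0.001, 0.001, -0.0]
contact_force: [0.7, -0.9, -0.3]
gripper_width: 0.0009
```

```bash
python3 - <<'E'
from h import *
from rig import imaging,manip
for i in range(4):
    c=imaging.calibration("wrist");im=imaging.snapshot("wrist");s=manip.sense();print(s["eef_pos"].round(4),s["contact_force"].round(2),c["origin"].round(4))
cv2.imwrite("pics/w2.png",im[:,:,::-1])
im=imaging.snapshot("top");cv2.imwrite("pics/t2.png",im[:,:,::-1])
print(proj(c,(.5835,-.1075,.044)),proj(c,s["eef_pos"]))
E
```

```text
[ 0.585  -0.1007  0.0644] [ 0.39  0.1  -0.68] [ 0.6541 -0.1007  0.2461]
[ 0.5848 -0.1007  0.0643] [-1.1  -0.33 -0.3 ] [ 0.654  -0.1007  0.2462]
[ 0.5846 -0.1008  0.0641] [-0.26  0.03  0.58] [ 0.6539 -0.1008  0.246 ]
[ 0.5844 -0.1008  0.0638] [-0.19  0.57  0.35] [ 0.6537 -0.1009  0.2458]
[333.22882285 222.81298124] [322.44026511 232.83310614]
```

View pics/w2.png

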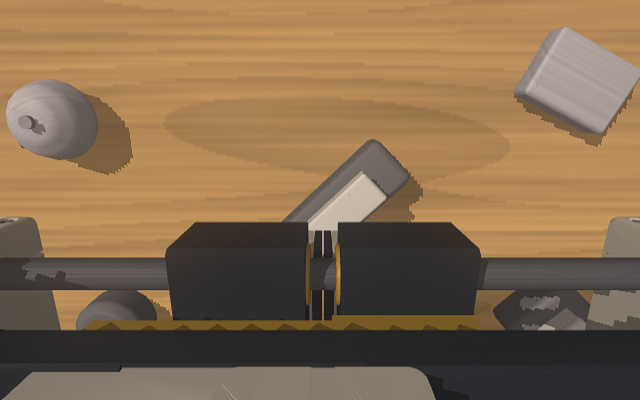

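The cap is just off under the fingertips. The measured y is 7 mm short, so I'll correct it and descend to just above contact.

>>> carry_out --targets '[{"dp": [0, 0.4, 0.3], "roll": 0}, {"dp": [0, 0.7, 0.7], "roll": 0}, {"dp": [0, 0.7, 1.2], "roll": 0}, {"dp": [0, 0.7, 1.6], "roll": 0}, {"dp": [0, 0.7, 1.6], "roll": 0}]'

```text
time_s: 3.37
eef_pos: [0.5828, -0.1082, 0.045]
eef_rot: [1.0, -0.0, -0.001, 0.0]
contact_force: [-1.3, -0.2, -0.4]
gripper_width: 0.0008
```

>>> carry_out --targets '[{"dp": [0, 0, 0.1], "roll": 0}, {"dp": [0, 0, 0.2], "roll": 0}, {"dp": [0, 0, 0.3], "roll": 0}, {"dp": [0, 0, 0.4], "roll": 0}, {"dp": [0, 0, 0.4], "roll": 0}]'

```text
time_s: 3.78
eef_pos: [0.5837, -0.108, 0.0423]
eef_rot: [1.0, 0.0, -0.0, -0.0]
contact_force: [-0.4, -0.7, 0.5]
gripper_width: 0.0004
```

>>> carry_out --targets '[{"dp": [0, 0, 0.1], "roll": 0}, {"dp": [0, 0, 0.2], "roll": 0}, {"dp": [0, 0, 0.3], "roll": 0}, {"dp": [0, 0, 0.3], "roll": 0}, {"dp": [0, 0, 0.3], "roll": 0}]'

```text
time_s: 4.2
eef_pos: [0.5837, -0.1081, 0.0394]
eef_rot: [1.0, 0.0, -0.0, 0.0]
contact_force: [-0.2, -0.1, 0.2]
gripper_width: 0.0006
```

>>> carry_out --targets '[{"dp": [0, 0, 0.1], "roll": 0}, {"dp": [0, 0, 0.2], "roll": 0}, {"dp": [0, 0, 0.2], "roll": 0}, {"dp": [0, 0, 0.2], "roll": 0}, {"dp": [0, 0, 0.2], "roll": 0}]'

```text
time_s: 4.62
eef_pos: [0.5837, -0.1081, 0.0375]
eef_rot: [1.0, 0.0, -0.0, 0.0]
contact_force: [-0.8, 0.2, -0.6]
gripper_width: 0.0008
```

No force yet at z=0.0375, where it should be touching. I'll check from the side.

```bash
python3 - <<'E'
from h import *
from rig import imaging,manip
s=manip.sense();c=imaging.calibration("side");im=imaging.snapshot("side");print(s["eef_pos"],s["contact_force"],proj(c,s["eef_pos"]),proj(c,(.5835,-.1075,.044)))
a=im[185:275,260:380]; b=cv2.imread("pics/side0.png")[185:275,260:380,::-1]
cv2.imwrite("pics/s2.png",cv2.resize(np.vstack([a[:60],b[:60]])if 0 else np.hstack([a,b]),None,fx=3.3,fy=3.3,interpolation=cv2.INTER_CUBIC)[:,:,::-1])
E
```

```text
[ 0.58374424 -0.1080627   0.03746385] [-0.78087895  0.22168295 -0.59414284] [323.0705658  236.16930227] [322.96239972 233.82939852]
```

View pics/s2.png

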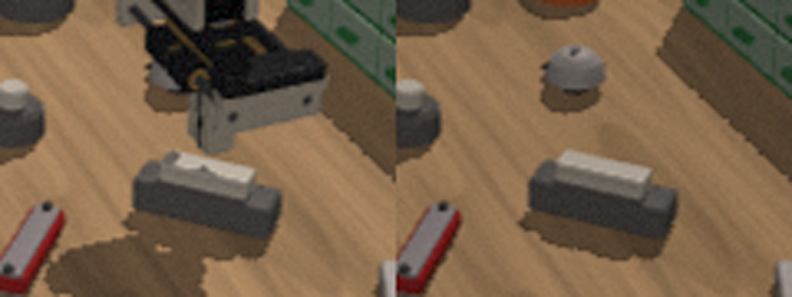

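The fingertip shows at about (325,231), roughly 6 px above where the reading puts it (236), and the cap is untouched. So the tip is about 1 cm higher than reported, and I'll go down in small steps watching the force.

>>> carry_out --targets '[{"dp": [0, 0, 0.1], "roll": 0}, {"dp": [0, 0, 0.2], "roll": 0}, {"dp": [0, 0, 0.3], "roll": 0}, {"dp": [0, 0, 0.3], "roll": 0}, {"dp": [0, 0, 0.3], "roll": 0}]'

```text
time_s: 5.08
eef_pos: [0.5836, -0.1081, 0.0344]
eef_rot: [1.0, 0.0, -0.0, 0.0]
contact_force: [0.2, 0.4, -0.7]
gripper_width: 0.0002
```

>>> carry_out --targets '[{"dp": [0, 0, 0.1], "roll": 0}, {"dp": [0, 0, 0.2], "roll": 0}, {"dp": [0, 0, 0.2], "roll": 0}, {"dp": [0, 0, 0.2], "roll": 0}, {"dp": [0, 0, 0.2], "roll": 0}]'

```text
time_s: 5.5
eef_pos: [0.5837, -0.1081, 0.0324]
eef_rot: [1.0, 0.0, -0.0, 0.0]
contact_force: [-0.0, -0.0, -0.1]
gripper_width: 0.0004
```

>>> carry_out --targets '[{"dp": [0, 0, 0.1], "roll": 0}, {"dp": [0, 0, 0.2], "roll": 0}, {"dp": [0, 0, 0.2], "roll": 0}, {"dp": [0, 0, 0.2], "roll": 0}, {"dp": [0, 0, 0.2], "roll": 0}]'

```text
time_s: 5.92
eef_pos: [0.5837, -0.108, 0.0305]
eef_rot: [1.0, 0.0, -0.0, 0.0]
contact_force: [-0.4, 0.4, -0.5]
gripper_width: 0.0
```

>>> carry_out --targets '[{"dp": [0, 0, 0.1], "roll": 0}, {"dp": [0, 0, 0.15], "roll": 0}, {"dp": [0, 0, 0.15], "roll": 0}, {"dp": [0, 0, 0.15], "roll": 0}, {"dp": [0, 0, 0.15], "roll": 0}]'

```text
time_s: 6.33
eef_pos: [0.5837, -0.108, 0.029]
eef_rot: [1.0, 0.0, -0.0, 0.0]
contact_force: [-0.7, -0.0, -0.1]
gripper_width: 0.0005
```

```bash
python3 - <<'E'
from h import *
from rig import imaging,manip
s=manip.sense();im=imaging.snapshot("side");w=imaging.snapshot("wrist");t=imaging.snapshot("top");print(s["eef_pos"],s["contact_force"])
cv2.imwrite("pics/s3full.png",im[:,:,::-1])
f=lambda a,k:cv2.resize(a,(400,300),interpolation=cv2.INTER_CUBIC)
cv2.imwrite("pics/s3.png",np.vstack([np.hstack([f(im[205:265,290:370],0),f(w[140:260,240:400],0)]),np.hstack([f(t[150:255,310:450],0),f(cv2.imread("pics/side0.png")[205:265,290:370,::-1],0)])])[:,:,::-1])
E
```

```text
[ 0.5837275  -0.10804179  0.02896174] [-0.67910742 -0.03880495 -0.05469166]
```

View pics/s3.png

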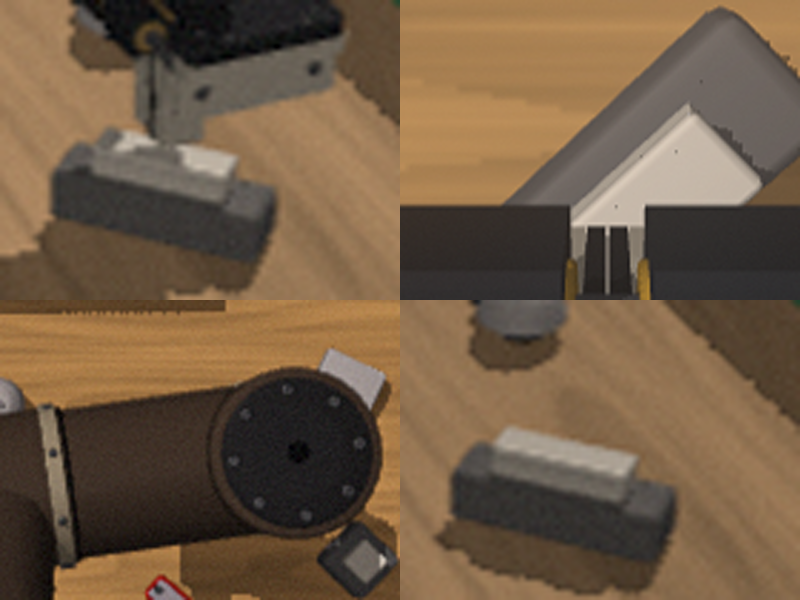

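The tip is now at about (325,233) in the side view and the cap's centre is at about (323,236). It's on line but still a few mm above, so I'll continue in small steps.

>>> carry_out --targets '[{"dp": [0, 0, 0.1], "roll": 0}, {"dp": [0, 0, 0.2], "roll": 0}, {"dp": [0, 0, 0.3], "roll": 0}, {"dp": [0, 0, 0.3], "roll": 0}, {"dp": [0, 0, 0.3], "roll": 0}]'

```text
time_s: 6.9
eef_pos: [0.5836, -0.1081, 0.0258]
eef_rot: [1.0, 0.0, -0.0, 0.0]
contact_force: [0.2, 0.8, 0.6]
gripper_width: 0.0005
```

>>> carry_out --targets '[{"dp": [0, 0, 0.1], "roll": 0}, {"dp": [0, 0, 0.2], "roll": 0}, {"dp": [0, 0, 0.2], "roll": 0}, {"dp": [0, 0, 0.2], "roll": 0}, {"dp": [0, 0, 0.2], "roll": 0}]'

```text
time_s: 7.32
eef_pos: [0.5837, -0.1081, 0.024]
eef_rot: [1.0, 0.0, -0.0, 0.0]
contact_force: [0.5, -0.6, 0.5]
gripper_width: 0.0007
```

>>> carry_out --targets '[{"dp": [0, 0, 0.1], "roll": 0}, {"dp": [0, 0, 0.2], "roll": 0}, {"dp": [0, 0, 0.2], "roll": 0}, {"dp": [0, 0, 0.2], "roll": 0}, {"dp": [0, 0, 0.2], "roll": 0}]'

```text
time_s: 7.73
eef_pos: [0.5837, -0.1081, 0.0219]
eef_rot: [1.0, 0.0, -0.0, 0.0]
contact_force: [0.4, 1.0, -0.5]
gripper_width: 0.0004
```

>>> carry_out --targets '[{"dp": [0, 0, 0.1], "roll": 0}, {"dp": [0, 0, 0.2], "roll": 0}, {"dp": [0, 0, 0.2], "roll": 0}, {"dp": [0, 0, 0.2], "roll": 0}, {"dp": [0, 0, 0.2], "roll": 0}]'

```text
time_s: 8.15
eef_pos: [0.5838, -0.108, 0.02]
eef_rot: [1.0, 0.0, 0.0, 0.0]
contact_force: [0.2, 0.1, 0.3]
gripper_width: 0.0009
```

```bash
python3 - <<'E'
from h import *
from rig import imaging,manip
f=lambda a:cv2.resize(a,(400,300),interpolation=cv2.INTER_CUBIC)
F=[]
for i in range(3):
    s=manip.sense();im=imaging.snapshot("side");F.append(s["contact_force"])
w=imaging.snapshot("wrist");print(s["eef_pos"],np.round(F,2))
cv2.imwrite("pics/s4full.png",im[:,:,::-1])
o=cv2.imread("pics/s3full.png")[:,:,::-1]
cv2.imwrite("pics/s4.png",np.vstack([np.hstack([f(im[210:255,295:355]),f(o[210:255,295:355])]),np.hstack([f(w[140:260,240:400]),f(im[210:255,295:355])])])[:,:,::-1])
E
```

```text
[ 0.58377214 -0.10803216  0.02003147] [[ 0.23  0.14  0.32]
 [ 0.01 -0.14 -0.35]
 [ 0.34  0.5   0.08]]
```

View pics/s4.png

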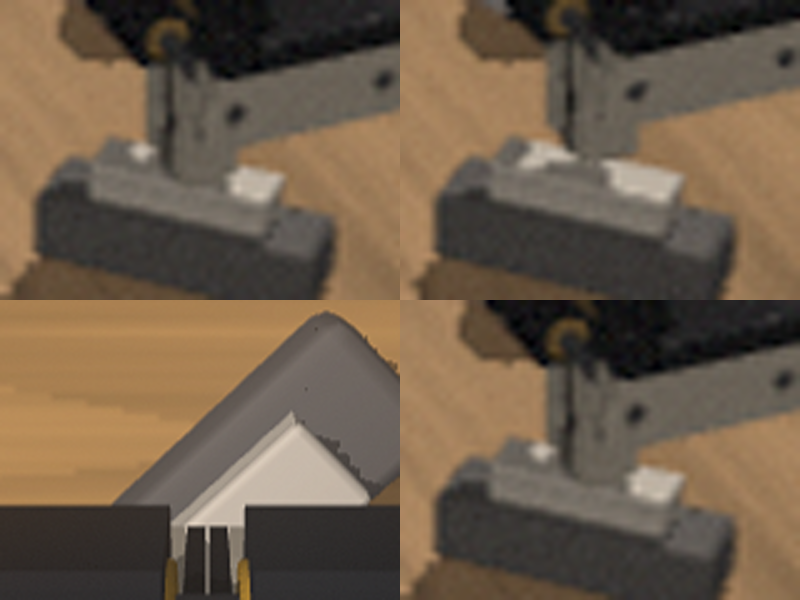

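The tip is now visually just at the cap's top: its edge is at about (324,237) and its shadow meets it. I'll keep stepping.

>>> carry_out --targets '[{"dp": [0, 0, 0.1], "roll": 0}, {"dp": [0, 0, 0.2], "roll": 0}, {"dp": [0, 0, 0.2], "roll": 0}, {"dp": [0, 0, 0.2], "roll": 0}, {"dp": [0, 0, 0.2], "roll": 0}]'

```text
time_s: 8.77
eef_pos: [0.5838, -0.1081, 0.0181]
eef_rot: [1.0, 0.0, 0.0, 0.0]
contact_force: [-1.2, 0.8, 2.9]
gripper_width: 0.0004
```

Contact at reading z≈0.0195 with 2.9 N. Pressing on.

>>> carry_out --targets '[{"dp": [0, 0, 0.1], "roll": 0}, {"dp": [0, 0, 0.2], "roll": 0}, {"dp": [0, 0, 0.3], "roll": 0}, {"dp": [0, 0, 0.4], "roll": 0}, {"dp": [0, 0, 0.4], "roll": 0}]'

```text
time_s: 9.18
eef_pos: [0.5838, -0.108, 0.0138]
eef_rot: [1.0, 0.0, 0.0, 0.0]
contact_force: [0.7, -0.3, 2.8]
gripper_width: 0.0007
```

>>> carry_out --targets '[{"dp": [0, 0, 0.1], "roll": 0}, {"dp": [0, 0, 0.2], "roll": 0}, {"dp": [0, 0, 0.25], "roll": 0}, {"dp": [0, 0, 0.25], "roll": 0}, {"dp": [0, 0, 0.25], "roll": 0}]'

```text
time_s: 9.6
eef_pos: [0.5838, -0.108, 0.0116]
eef_rot: [1.0, 0.0, 0.0, 0.0]
contact_force: [-0.1, -0.2, 4.8]
gripper_width: -0.0
```

4.8 N at the stop, so the bar is on. Going up and over to the big light.

>>> carry_out --targets '[{"dp": [0, 0, -2], "roll": 0}, {"dp": [0, 0, -5], "roll": 0}, {"dp": [0, 0, -8], "roll": 0}, {"dp": [0, -3, -10], "roll": 0}, {"dp": [0, -7, -11], "roll": 0}]'

```text
time_s: 10.02
eef_pos: [0.5846, -0.0392, 0.1241]
eef_rot: [1.0, -0.002, 0.002, -0.0]
contact_force: [1.5, -0.7, -0.5]
gripper_width: 0.0005
```

>>> carry_out --targets '[{"dp": [0, -4, 0], "roll": 0}, {"dp": [0, -8, 0], "roll": 0}, {"dp": [0, -12, 0], "roll": 0}, {"dp": [0, -16, 0], "roll": 0}, {"dp": [0, -20, 0], "roll": 0}]'

```text
time_s: 10.43
eef_pos: [0.5828, 0.1637, 0.1211]
eef_rot: [1.0, -0.0, -0.0, 0.0]
contact_force: [0.4, -0.6, -0.1]
gripper_width: 0.0006
```

>>> carry_out --targets '[{"dp": [0, -2, 0], "roll": 0}, {"dp": [0, -4, 0], "roll": 0}, {"dp": [0, -4, 0], "roll": 0}, {"dp": [0, -4, 0], "roll": 0}, {"dp": [0, -4, 0], "roll": 0}]'

```text
time_s: 10.85
eef_pos: [0.5831, 0.2015, 0.1209]
eef_rot: [1.0, 0.0, -0.001, 0.0]
contact_force: [0.1, 0.0, -0.2]
gripper_width: 0.0004
```

```bash
python3 - <<'E'
from h import *
from rig import imaging,manip
s=manip.sense();c=imaging.calibration("wrist");im=imaging.snapshot("wrist");print(s["eef_pos"],s["contact_force"])
cv2.imwrite("pics/w5.png",im[:,:,::-1])
p=proj(c,(.582,.265,.05));print(p);
for thr in(150,165,180):
    q,a,rc=cap(im,p,60,thr);print(q,a,rc,ray(c,q,.05).round(4))
# bar check in side/top
for n,px,r,z in(("top",(376,208),16,.044),("side",(322,236),14,.044)):
    g=imaging.snapshot(n);print(n,cap(g,px,r)[:2]);cv2.imwrite(f"pics/{n}5.png",g[:,:,::-1])
E
```

```text
[0.58313747 0.20153711 0.12086453] [ 0.09850112  0.01829402 -0.23669905]
[238.93177008 200.35718253]
[238.82933884 196.26363636] 2420 ((52.0, 56.0), 90.0) [0.5852 0.2649 0.05  ]
[238.52159187 196.37383573] 2362 ((52.0, 55.0), 90.0) [0.5851 0.2651 0.05  ]
[238.25719345 196.44046038] 2259 ((55.0, 50.0), 0.0) [0.5851 0.2653 0.05  ]
top (array([375.83854167, 208.05729167]), np.int32(192))
side (array([322.6504065 , 237.03252033]), np.int32(123))
```

View pics/w5.png

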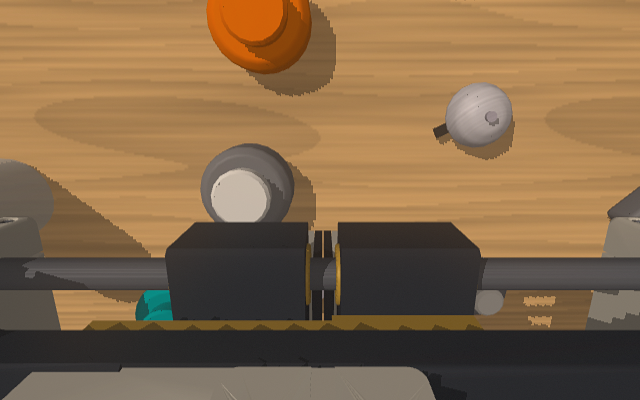

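The wrist view shows the grey big light with its white cap at (240,196), i.e. (0.583,0.265). The orange and turquoise ones are clear of the path, and the bar cap shows 2 px lower in the side view, which fits being pressed. I'll move over and descend.

>>> carry_out --targets '[{"dp": [0, -3, 0], "roll": 0}, {"dp": [0, -6.3, 1], "roll": 0}, {"dp": [0, -6.3, 4], "roll": 0}, {"dp": [0, -6.3, 7], "roll": 0}, {"dp": [0, -6.3, 8], "roll": 0}]'

```text
time_s: 11.42
eef_pos: [0.5814, 0.2632, 0.0374]
eef_rot: [1.0, -0.001, -0.002, 0.001]
contact_force: [-1.5, -0.9, -0.5]
gripper_width: 0.0001
```

>>> carry_out --targets '[{"dp": [0, 0, 0.4], "roll": 0}, {"dp": [0, 0, 0.8], "roll": 0}, {"dp": [0, 0, 0.8], "roll": 0}, {"dp": [0, 0, 0.8], "roll": 0}, {"dp": [0, 0, 0.8], "roll": 0}]'

```text
time_s: 11.83
eef_pos: [0.5846, 0.2653, 0.0351]
eef_rot: [1.0, -0.0, 0.001, -0.001]
contact_force: [0.8, 0.1, 0.1]
gripper_width: 0.0004
```

>>> carry_out --targets '[{"dp": [0, 0, 0.2], "roll": 0}, {"dp": [0, 0, 0.4], "roll": 0}, {"dp": [0, 0, 0.6], "roll": 0}, {"dp": [0, 0, 0.6], "roll": 0}, {"dp": [0, 0, 0.6], "roll": 0}]'

```text
time_s: 12.25
eef_pos: [0.5835, 0.2649, 0.0273]
eef_rot: [1.0, 0.0, -0.0, 0.0]
contact_force: [0.6, 0.7, -0.4]
gripper_width: 0.0004
```

>>> carry_out --targets '[{"dp": [0, 0, 0.1], "roll": 0}, {"dp": [0, 0, 0.2], "roll": 0}, {"dp": [0, 0, 0.3], "roll": 0}, {"dp": [0, 0, 0.3], "roll": 0}, {"dp": [0, 0, 0.3], "roll": 0}]'

```text
time_s: 12.67
eef_pos: [0.5838, 0.265, 0.0246]
eef_rot: [1.0, 0.0, 0.0, -0.0]
contact_force: [-0.2, 0.2, 2.2]
gripper_width: 0.0
```

Contact as expected (2.2 N), about 1.1 mm into the soft top. Pressing.

>>> carry_out --targets '[{"dp": [0, 0, 0.1], "roll": 0}, {"dp": [0, 0, 0.2], "roll": 0}, {"dp": [0, 0, 0.3], "roll": 0}, {"dp": [0, 0, 0.4], "roll": 0}, {"dp": [0, 0, 0.4], "roll": 0}]'

```text
time_s: 13.08
eef_pos: [0.5838, 0.265, 0.0203]
eef_rot: [1.0, 0.0, 0.0, -0.0]
contact_force: [-0.3, 0.7, 1.5]
gripper_width: 0.0006
```

>>> carry_out --targets '[{"dp": [0, 0, 0.1], "roll": 0}, {"dp": [0, 0, 0.2], "roll": 0}, {"dp": [0, 0, 0.3], "roll": 0}, {"dp": [0, 0, 0.3], "roll": 0}, {"dp": [0, 0, 0.3], "roll": 0}]'

```text
time_s: 13.5
eef_pos: [0.5838, 0.265, 0.0177]
eef_rot: [1.0, 0.0, 0.0, -0.0]
contact_force: [-1.1, 1.2, 5.4]
gripper_width: 0.0003
```

5.4 N at the stop, so the big light is on. Next, up and over to the small light at (0.489,0.060).

>>> carry_out --targets '[{"dp": [0, 0, -2], "roll": 0}, {"dp": [0, 0, -5], "roll": 0}, {"dp": [0, 0, -8], "roll": 0}, {"dp": [-1, 2, -9], "roll": 0}, {"dp": [-2.5, 5.5, -9], "roll": 0}]'

```text
time_s: 13.92
eef_pos: [0.5611, 0.2126, 0.1101]
eef_rot: [1.0, 0.001, 0.002, -0.001]
contact_force: [0.3, -0.6, 0.8]
gripper_width: 0.0002
```

>>> carry_out --targets '[{"dp": [-1.7, 3.5, 0], "roll": 0}, {"dp": [-3.4, 7, 0], "roll": 0}, {"dp": [-5.1, 10.5, 0], "roll": 0}, {"dp": [-7, 14, 0], "roll": 0}, {"dp": [-7, 15, 0], "roll": 0}]'

```text
time_s: 14.33
eef_pos: [0.484, 0.0559, 0.1068]
eef_rot: [1.0, -0.001, -0.002, 0.0]
contact_force: [-1.8, -0.1, -0.6]
gripper_width: 0.0004
```

>>> carry_out --targets '[{"dp": [0, 0, 1], "roll": 0}, {"dp": [0, 0, 3], "roll": 0}, {"dp": [0, 0, 5], "roll": 0}, {"dp": [0, 0, 6], "roll": 0}, {"dp": [0, 0, 6], "roll": 0}]'

```text
time_s: 14.75
eef_pos: [0.4869, 0.0594, 0.0446]
eef_rot: [1.0, -0.0, -0.002, 0.001]
contact_force: [0.5, 0.8, -0.1]
gripper_width: 0.0005
```

```bash
python3 - <<'E'
from h import *
from rig import imaging,manip
for i in range(2):
    im=imaging.snapshot("side");w=imaging.snapshot("wrist")
s=manip.sense();print(s["eef_pos"],s["contact_force"])
f=lambda a:cv2.resize(a,(400,300),interpolation=cv2.INTER_CUBIC)
cv2.imwrite("pics/s6.png",np.hstack([f(im[175:235,225:305]),f(w[140:260,240:400])])[:,:,::-1])
E
```

```text
[0.48928461 0.06041679 0.04793484] [ 0.46093666  0.93813174 -0.13597246]
```

View pics/s6.png

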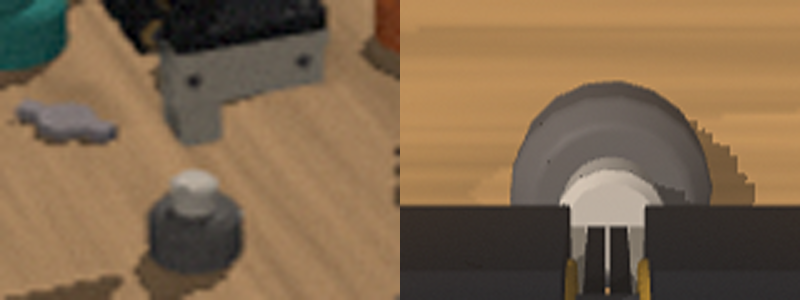

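The tip is centred over the small light's cap, so I'll descend.

>>> carry_out --targets '[{"dp": [0, 0, 0.7], "roll": 0}, {"dp": [0, 0, 1.4], "roll": 0}, {"dp": [0, 0, 2], "roll": 0}, {"dp": [0, 0, 2.3], "roll": 0}, {"dp": [0, 0, 2.3], "roll": 0}]'

```text
time_s: 15.37
eef_pos: [0.488, 0.0596, 0.0235]
eef_rot: [1.0, 0.0, -0.001, 0.0]
contact_force: [-0.3, 0.5, -0.4]
gripper_width: 0.0004
```

>>> carry_out --targets '[{"dp": [0, 0, 0.1], "roll": 0}, {"dp": [0, 0, 0.2], "roll": 0}, {"dp": [0, 0, 0.3], "roll": 0}, {"dp": [0, 0, 0.3], "roll": 0}, {"dp": [0, 0, 0.3], "roll": 0}]'

```text
time_s: 15.78
eef_pos: [0.4887, 0.0599, 0.0215]
eef_rot: [1.0, 0.0, 0.0, -0.0]
contact_force: [0.1, 0.5, 0.5]
gripper_width: 0.0004
```

>>> carry_out --targets '[{"dp": [0, 0, 0.1], "roll": 0}, {"dp": [0, 0, 0.2], "roll": 0}, {"dp": [0, 0, 0.3], "roll": 0}, {"dp": [0, 0, 0.3], "roll": 0}, {"dp": [0, 0, 0.3], "roll": 0}]'

```text
time_s: 16.2
eef_pos: [0.4889, 0.06, 0.0186]
eef_rot: [1.0, 0.0, 0.0, -0.0]
contact_force: [-0.3, -0.0, 2.1]
gripper_width: 0.0006
```

>>> carry_out --targets '[{"dp": [0, 0, 0.1], "roll": 0}, {"dp": [0, 0, 0.2], "roll": 0}, {"dp": [0, 0, 0.3], "roll": 0}, {"dp": [0, 0, 0.4], "roll": 0}, {"dp": [0, 0, 0.4], "roll": 0}]'

```text
time_s: 16.62
eef_pos: [0.4888, 0.06, 0.0143]
eef_rot: [1.0, 0.0, 0.0, -0.0]
contact_force: [-0.0, 0.3, 2.0]
gripper_width: 0.0003
```

>>> carry_out --targets '[{"dp": [0, 0, 0.1], "roll": 0}, {"dp": [0, 0, 0.2], "roll": 0}, {"dp": [0, 0, 0.3], "roll": 0}, {"dp": [0, 0, 0.3], "roll": 0}, {"dp": [0, 0, 0.3], "roll": 0}]'

```text
time_s: 17.03
eef_pos: [0.4889, 0.06, 0.0116]
eef_rot: [1.0, 0.0, 0.0, -0.0]
contact_force: [0.0, 0.3, 5.2]
gripper_width: 0.0003
```

5.2 N at the stop. Lifting off and backing away for a last check.

>>> carry_out --targets '[{"dp": [0, 0, -2], "roll": 0}, {"dp": [0, 0, -5], "roll": 0}, {"dp": [0, 0, -8], "roll": 0}, {"dp": [0, 0, -11], "roll": 0}, {"dp": [0, 0, -14], "roll": 0}]'

```text
time_s: 17.45
eef_pos: [0.4878, 0.0596, 0.1524]
eef_rot: [1.0, -0.0, -0.001, 0.0]
contact_force: [0.2, 0.6, -1.0]
gripper_width: 0.0002
```

>>> carry_out --targets '[{"dp": [0, 0, -1], "roll": 0}, {"dp": [0, 0, -2], "roll": 0}, {"dp": [0, 0, -2], "roll": 0}, {"dp": [0, 0, -2], "roll": 0}, {"dp": [0, 0, -2], "roll": 0}]'

```text
time_s: 17.87
eef_pos: [0.4877, 0.0596, 0.1699]
eef_rot: [1.0, -0.0, -0.001, 0.0]
contact_force: [-0.2, -0.1, -0.4]
gripper_width: 0.0005
```

```bash
python3 - <<'E'
from h import *
from rig import imaging,manip
im=imaging.snapshot("side");o=cv2.imread("pics/side0.png")[:,:,::-1].copy()
for n,b in[("bar",(322,236)),("big",(270,173)),("small",(263,212)),("square",(318,284))]:
    print(n,cap(o,b,14)[0],cap(im,b,14)[:2])
s=manip.sense();print(s["eef_pos"],s["contact_force"])
f=lambda a:cv2.resize(a,(400,400),interpolation=cv2.INTER_CUBIC)
cv2.imwrite("pics/s7.png",np.hstack([f(im[155:315,215:375]),f(o[155:315,215:375])])[:,:,::-1])
E
```

```text
bar [322.62280702 234.85964912] (array([322.58474576, 237.        ]), np.int32(118))
big [269.89230769 171.70769231] (array([270.05970149, 173.59701493]), np.int32(67))
small [263.33333333 210.62962963] (array([263.71428571, 212.60714286]), np.int32(28))
square [319.06481481 282.08333333] (array([319.23636364, 282.13636364]), np.int32(110))
[0.48775133 0.05958291 0.16985599] [ 0.02166018  0.56624015 -0.02475727]
```

View pics/s7.png

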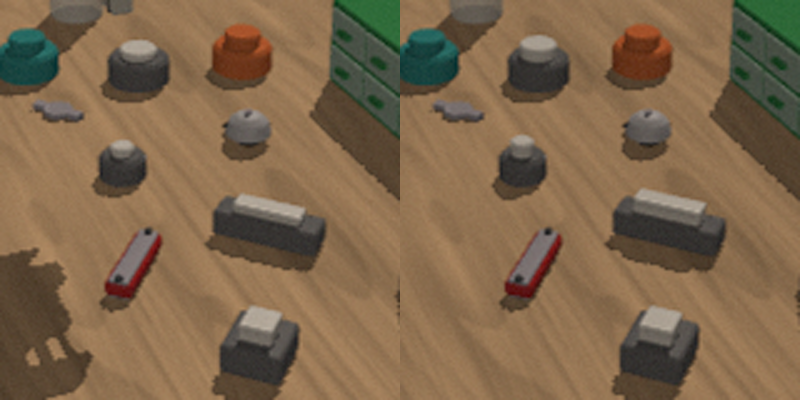

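The bar, big and small caps are each down about 2 px (roughly 6 mm). The square cap hasn't changed, and nothing visible in the crop has shifted. Handing in.

```bash
python3 -c "
from rig import workorder;print(workorder.job_done())"
```

```text
the job is handed in; nothing more can be done
None
```

I pressed the caps of the bar, big round and small round lights in that order with the shut fingertips, and handed the job in at about 18 s of the 45 s allowed. The hand-in gave no verdict.

- **Presses:** Each cap slid at about 2–3 N. At the stop the reading was 4.8 N for the bar, 5.4 N for the big light and 5.2 N for the small one. These are readings at the end of each move.
- **Last side view:** All three caps sit about 2 px lower than at the start, which fits roughly 6 mm of travel. The square light's cap is unchanged. No light, look-alike or other item shown in that crop has visibly moved. The pump and patch tin were outside it and not rechecked, and only the bottle's foot showed. The gripper is about 15 cm clear above, with no contact force.
- **Disagreement:** The measured fingertip height did not match the pictures. Contact came at readings about 25 mm lower than the real cap heights, and I found no cause. I went by force and the side camera instead, and that offset held at all three lights.

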